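Hold a spring retaining clip spread at the groove of a tape-roll spindle

TASK

Take the steel spring clip by its two upright ears, pull it out from under the cover of its holder towards the open side, and squeeze the ears fully together so that its ring spreads. Lower the spread ring over the top of the upright spindle that carries the tape roll, down to the groove just above the roll. Finish holding it there: still squeezed open, level, centred at groove height and touching no part of the stand, and leave the other things on the desk where they are.

Things in the scene. Friction and masses are not known exactly. Their poses are not given: they have to be found in the camera images.
- holder: Fixed light-wood clip holder, 140x84x26 mm. Origin on the desk, x from the open side to the back, z up. Slab 6 mm thick, x -75 to 65 mm. Cover over x 15 to 65 mm, underside 22, top 26 mm above the desk; cheeks inside at y +-35 mm, back wall at x 61 mm. Open to -x and, for x under 15 mm, upwards. The clip lies on the slab: ring under the cover, ears outside, pointing to the open side.
- clip_ring (a point): Centre of the steel clip's ring at mid thickness (ring 8 mm thick). x points from the ears through the pivot (32 mm behind this point) to the ring's open tips (15 mm ahead), z up. Inside 21 mm across when shut, too small for the shaft; fully spread it clears the 24 mm shaft by about 4 mm. Outer half-width 16 mm shut, 22 mm spread. Starts about 35 mm along the holder's x.
- clip_grip (a point): Midway between the clip's two ears, 66 mm behind the ring centre, 26 mm above the clip's underside; axes as clip_ring. Ears: upright flat plates at +y and -y, 22 mm long in x, 5 mm thick, up to 44 mm above the underside. Over their outsides about 50 mm shut (54 at the rear) and 30 mm at the stop, where they stand parallel. Each takes 3 N to start, 8 N at the stop; grip with 20 N or more.
- clip_left (a joint): Turn of the clip's left (+y) half about the pivot, rad: 0 shut, 0.26 fully spread (stop).
- clip_right (a joint): The same for the right half; the two are geared together and read alike.
- clip: The whole loose spring clip, about 97 mm long, 0.09 kg; origin on its underside 4 mm below clip_ring, same axes. Works like a clothes peg: two mirrored halves on an upright pivot, sprung shut; squeezing the ears together spreads the ring, up to a stop.
- stand: Fixed tape-roll stand; origin on the desk on the spindle's axis, z up. Round base 120 mm across and 12 mm thick, tape roll 92 mm across up to 60 mm above the desk, grey washer 52 mm across up to 66 mm, then groove 20 mm across from 66 to 82 mm, then shaft head 24 mm across from 82 to 106 mm (top edge bevelled).
- groove (a point): Middle of the spindle's groove, on the axis, 74 mm above the desk; z up. The groove is 16 mm tall and 20 mm across.
- shaft_top (a point): Centre of the spindle's top, 106 mm above the desk.
- eraser_c (a point): Centre of the eraser, 23 x 48 x 13 mm, a bystander.
- glue_stick_c (a point): Centre of the standing glue stick, 27 mm across, 89 mm tall, a bystander.
- mouse_c (a point): Centre of the computer mouse, 66 x 118 x 33 mm, a bystander.
- stamp_c (a point): Centre of the wooden-handled stamp, standing, 34 mm across, 73 mm tall, a bystander.

How it is judged:
By the outcome, as a careful person would: the job done as asked, in the order asked, and still so for the second after the job is handed in, while the arm keeps its last pose, push and grip.
It also fails if it takes over 45 s, if anything falls off the work surface, if the arm or the gripper's body presses on something with over 40 N, if the wrist force passes 120 N, or if a joint passes its speed limit or range.

ROBOT

A 6-joint arm with a two-finger parallel gripper is mounted at the origin on a cart in front of the work surface, level with it; the furniture and walls round the work are solid. World frame = base frame: x ahead of the robot, y to its left, z up, the work surface at z = 0. Lengths are in m, angles in rad, forces in N, time in s.
With the tool pointing down it reaches from about 0.425 to 0.925 m from the base axis. Payload 12.5 kg.
Tool frame: the origin (TCP) lies midway between the tips of the shut fingers; the grasp point (between the pads) lies 19 mm behind it; z points along the fingers, x is the direction in which the jaws open and shut, and the axes are right-handed (so a half turn about z gives the same grasp; the last joint's range is limited). The gripper opens to 85 mm and grips with 20 to 120 N. Pads are 22 mm wide; open, the fingers measure 114 mm over their backs; the gripper's body (76 mm by 85 mm) begins 54 mm behind the grasp point. The pads swing forward as they close: fully open they stand 13 mm farther back than shut.
Start: joints at [-1.225, 0.491, 1.559, -0, 1.092, -0.106], TCP at [0.273, -0.562, 0.231] pointing down, gripper open.
Joint ranges: [-3.1, 3.1], [-0.84, 2.19], [0.05, 2.79], [-1.13, 4.28], [0.06, 2.93], [-2.69, 2.69]. Speed limits (rad/s): [2.22, 2.22, 2.79, 3.14, 3.14, 3.14].

INTERFACE

Orientations are given as [roll, pitch, yaw] about the fixed x, y, z axes, in that order (R = Rz(yaw) Ry(pitch) Rx(roll)).
In Python, from bench import robot gives the robot as it stands.
- The arm moves only by the tool jog_arm, never from a script. Its argument "motion" is a list that holds one entry, the list of rows, each a list of 4 numbers: the shift along the tool's x, y, z in cm, then the turn about the tool's z in degrees. A call has 1 to 5 rows; each row is the pose to reach, as a shift and turn from the pose commanded when the call began, along the tool's axes at that moment; what a row does not reach only later rows make up. A row lasts 1/12 s, in which the tool goes at most 41.7 mm and 7.16 degrees, less where a joint would pass 70% of its speed; a pose out of reach is approached as far as the arm can. A call with a gripper value outside its range is refused whole. "jaw" is the closure, from -1 (fully open) to 1 (shut), so that 0 is half open, set as the call begins (left out, the last holds). The fingers move at their own pace and stop on an object; "newtons" is the grip in N (left out, the last holds). Time passes only in rows, so rows that repeat a pose let the fingers close. It gives the time, the measured TCP pose, the force and the opening at its end, in the units of the state.
- robot.get_state(): the state, without advancing time (a new reading comes with each control period).
- robot.capture(name): name is "scene" or "top"; returns a dict with "image" (400x640x3 uint8, red, green, blue), "camera_matrix" (3x3 intrinsics, pixels), "k1" (the pictures are not rectified: a ray, as slopes to the right and down, at radius r is drawn at 1 + k1 r^2 times it, then the intrinsics apply), "xyz" and "rotation" of the camera in the world. Camera axes: x right, y up, looking along -z (the intrinsics and any distortion apply to the point x, -y, -z); pixel columns grow to the right and rows downward; lengths in m; the calibration is good to about 2 mm. A picture is of the moment at which its call begins. There is no depth.
- robot.sign_off(): hands the job in, once; it reports no verdict.
The state is a dict: "t": time; "joints": joint angles; "dq": joint speeds; "joint_efforts": joint torques, N m; "tcp_pos": TCP position; "ee_rot": TCP orientation; "wrist_force": force on the tool from outside, world axes, zero at the start; "wrist_torque": the same for the moment, N m; "width": finger opening in m.
Only numpy, scipy, OpenCV 4.12 (cv2) and the standard library are available. Lean on these libraries where they do the work, as an engineer would, in place of code of your own. Each camera call takes 0.05 s, during which the arm holds its last target. There are 200 camera calls.

## Working session

There is one attempt and no reset: what is moved stays moved. The work goes in short steps, Python scripts to look and compute and a tool call to move; the robot and the scene stay as the last step left them, time stands still between calls to the robot, and variables do not carry over. Pictures are saved under pics/ and viewed, about 8 in all and at most 12, crops included, and the job is handed in when it is done.

Besides the shell and the picture viewer there is one more tool, called after "Call:" as a command line: name --argument value ..., lists and objects as JSON in quotes. jog_arm: Moves the arm, as the interface text tells. Its arguments: {"type":"object","properties":{"motion":{"type":"array"},"jaw":{"type":"number"},"newtons":{"type":"number"}},"required":["motion"]}

```bash
mkdir -p pics; ls
cat > h.py <<'E'
import numpy as np, cv2, json
from bench import robot
def cap(name,fn):
    c=robot.capture(name); cv2.imwrite(f'pics/{fn}.png',c['image'][:,:,::-1])
    np.savez(f'pics/{fn}.npz',**{k:np.array(v) for k,v in c.items()}); return c
def load(fn): return dict(np.load(f'pics/{fn}.npz'))
def ray(c,u,v):
    K=c['camera_matrix'];k=float(c['k1']);d=np.array([(u-K[0,2])/K[0,0],(v-K[1,2])/K[1,1]])
    s=d.copy()
    for _ in range(30): s=d/(1+k*(s@s))
    return c['rotation']@np.array([s[0],-s[1],-1])
def px(c,u,v,z):
    r=ray(c,u,v);o=c['xyz'];return o+r*(z-o[2])/r[2]
def proj(c,p):
    q=c['rotation'].T@(np.array(p)-c['xyz']);s=np.array([q[0],-q[1]])/-q[2]
    s=s*(1+float(c['k1'])*(s@s));K=c['camera_matrix'];return np.array([K[0,0]*s[0]+K[0,2],K[1,1]*s[1]+K[1,2]])
E
python3 - <<'E'
from h import *
for n in('scene','top'):
    c=cap(n,n+'0'); print(c['camera_matrix'],c['k1'],c['xyz'],c['rotation'])
s=robot.get_state();print(s)
a=cv2.imread('pics/scene0.png');b=cv2.imread('pics/top0.png')
E
```

```text
pics
[[496.21973826   0.         317.80908957]
 [  0.         496.21973826 200.60215353]
 [  0.           0.           1.        ]] -0.005443379518092648 [-0.09964829  0.70443417  1.07859911] [ 8.14564805e-01  1.57675517e-03 -2.37954219e+00]
[[367.10280016   0.         313.38214662]
 [  0.         367.10280016 196.64923201]
 [  0.           0.           1.        ]] -0.010696362166777147 [ 0.58271696 -0.07370091  1.02915332] [ 0.04857728 -0.00332315 -1.58607112]
{'t': 0.1, 'joints': array([-1.22458598e+00,  4.91505311e-01,  1.55942621e+00,  2.36433128e-05,
        1.09172586e+00, -1.05603982e-01]), 'dq': array([ 0.0005183 , -0.00137167,  0.00027132,  0.00116678, -0.00126526,
        0.0001292 ]), 'joint_efforts': array([ 1.89734987e-03, -6.19450521e+01, -2.62026894e+01, -7.97633516e-05,
        2.92492296e-03, -1.87433847e-05]), 'tcp_pos': array([ 0.2728213 , -0.5620639 ,  0.23076945]), 'ee_rot': array([-3.14145957e+00,  1.05659246e-03, -1.11899284e+00]), 'wrist_force': array([ 0.6200959 ,  0.29610934, -1.12988775]), 'wrist_torque': array([ 0.04705094, -0.04191985, -0.00828977]), 'width': 0.08505695943076627}
```

View pics/top0.png

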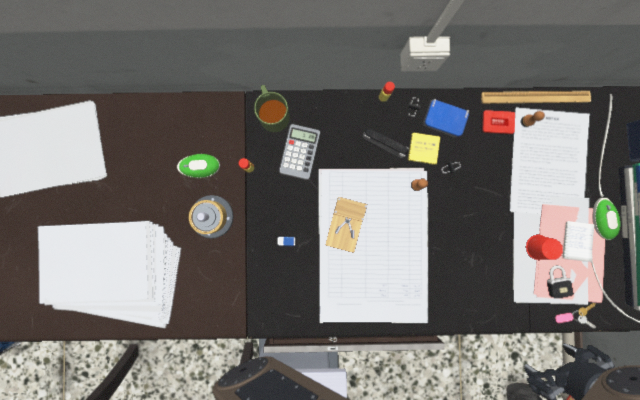

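View pics/scene0.png

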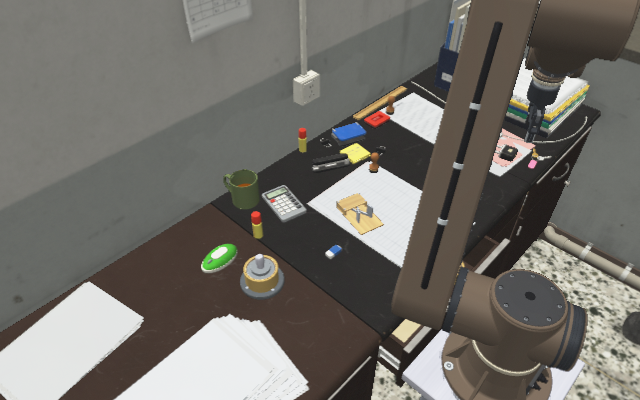

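Top view: the holder is at about (347,225) px with the ears towards the bottom (the robot), the stand at (208,216), the eraser at (286,241), a glue stick at (247,166). The scene view shows the holder at (358,213) and the spindle top at (261,258). I'll enlarge both.

```bash
sed -i 's/^import numpy.*/&\nfrom scipy.spatial.transform import Rotation as Ro/; s/    c=robot.capture(name);/    c=robot.capture(name); c["rotation"]=Ro.from_euler("xyz",c["rotation"]).as_matrix();/' h.py
python3 - <<'E'
from h import *
for n in('scene0','top0'):
    c=load(n)
    if c['rotation'].ndim==1: c['rotation']=Ro.from_euler("xyz",c['rotation']).as_matrix(); np.savez(f'pics/{n}.npz',**c)
t=load('top0')['image'][:,:,::-1];s=load('scene0')['image'][:,:,::-1]
def crop(im,u0,v0,w,h,f): return cv2.resize(im[v0:v0+h,u0:u0+w],None,fx=f,fy=f,interpolation=cv2.INTER_CUBIC)
A=np.hstack([crop(t,317,190,60,70,6),crop(t,178,190,60,70,6)])
cv2.imwrite('pics/ct.png',A)
A=np.hstack([crop(s,325,180,65,60,6),crop(s,230,240,65,60,6)]);cv2.imwrite('pics/cs.png',A)
E
```

```text
(no output)
```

View pics/ct.png

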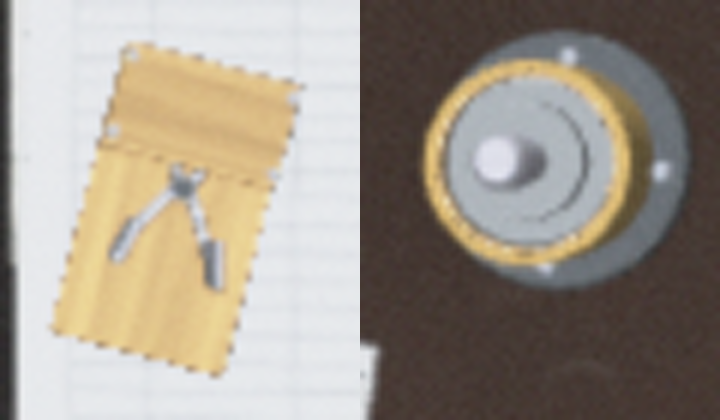

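View pics/cs.png

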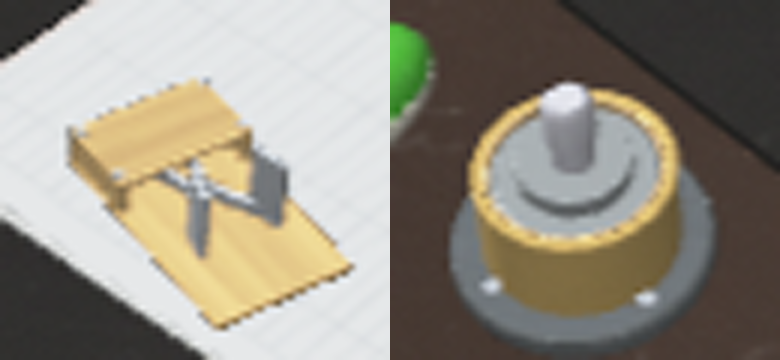

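The top crop gives the holder corners: slab front (52,330) and (222,376), cover back (130,42) and (303,86), cover front (100,146) and (273,187), pivot at (182,187). The spindle top is at (135,160) in its panel. The scene crop shows matching corners and the spindle top at (178,97). Next I fit poses to these.

Run:
```python
from h import *
from scipy.optimize import least_squares
T=load('top0');S=load('scene0')
f=lambda x,y,u0,v0:np.array([(x+.5)/6-.5+u0,(y+.5)/6-.5+v0])
H=[(-75,42,6),(-75,-42,6),(65,42,26),(65,-42,26),(15,42,26),(15,-42,26)]
tp=[f(*p,317,190) for p in[(52,330),(222,376),(130,42),(303,86),(100,146),(273,187)]]
sp=[f(*p,325,180) for p in[(220,327),(352,267),(72,132),(205,80),(118,180),(250,130)]]
def W(q,p): c,s=np.cos(q[2]),np.sin(q[2]);return np.array([q[0]+(c*p[0]-s*p[1])/1e3,q[1]+(s*p[0]+c*p[1])/1e3,p[2]/1e3])
def fit(use):
    g=lambda q:np.concatenate([(proj(c,W(q,h))-m)  for c,l in use for h,m in zip(H,l)])
    r=least_squares(g,[.5,-.1,-.2]);return r.x,r.fun.round(1)
for u in([(T,tp)],[(S,sp)],[(T,tp),(S,sp)]):
    q,r=fit(u);print('holder',q.round(4),r)
a=f(135,160,178,190);b=f(178,97,230,240)
print('stand T',px(T,*a,.106),'S',px(S,*b,.106))
g=lambda p:np.concatenate([proj(T,p)-a,proj(S,p)-b]);r=least_squares(g,[.5,.2,.1]);print(r.x,r.fun)
# washer/roll outlines from top: roll top circle centre z=60
print('roll T',px(T,*f(167,161,178,190),.060),'S',px(S,*f(185,168,230,240),.060))
s=robot.get_state()
np.save('q.npy',q)
# ring overlay of expected clip
im=T['image'][:,:,::-1].copy();im2=S['image'][:,:,::-1].copy()
def ov(im,c,u0,v0,w,h):
    o=cv2.resize(im[v0:v0+h,u0:u0+w],None,fx=6,fy=6,interpolation=cv2.INTER_CUBIC)
    for x in(-42,-20):
        for y in(-25,25):
            for z in(8,50):
                p=proj(c,W(q,(x,y,z)));cv2.circle(o,tuple(int(v) for v in((p-[u0,v0]+.5)*6)),3,(0,0,255),-1)
    p=proj(c,W(q,(3,0,14)));cv2.circle(o,tuple(int(v) for v in((p-[u0,v0]+.5)*6)),3,(255,0,0),-1)
    return o
cv2.imwrite('pics/ov.png',np.hstack([ov(im,T,317,190,60,65),ov(im2,S,325,180,65,65)]))
```

```text
holder [ 0.5587 -0.1674 -0.2695] [-0.7  0.4  0.3  0.4 -0.6 -0.7  0.3 -0.3 -0.2 -0.4  0.8  0.6]
holder [ 0.5563 -0.1604 -0.2831] [-0.7  0.2  0.6 -0.2 -0.9 -0.5 -0.3 -1.1  0.1  1.3  1.1  0. ]
holder [ 0.5583 -0.1652 -0.2753] [-1.6  0.5 -0.6  0.6 -1.3 -0.6 -0.4 -0.1 -0.9 -0.3  0.   0.8  0.  -1.
  1.2 -1.4 -0.4 -1.5 -0.  -2.1  0.7  0.3  1.5 -1.1]
stand T [0.58257019 0.20778702 0.106     ] S [0.57993291 0.2113966  0.106     ]
[0.58270064 0.20917816 0.10181066] [-0.04507493 -0.05136425  0.06901408  0.01235431]
roll T [0.58191373 0.20774186 0.06      ] S [0.57946343 0.21280518 0.06      ]
```

View pics/ov.png

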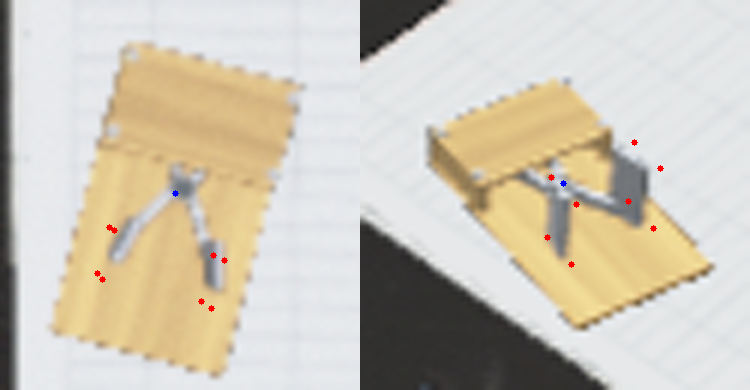

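The overlay shows the real clip rotated a few degrees from the holder axis and about 3 mm deeper than predicted. Its right ear in the scene view has top corners at (612,145) and (648,172). I fit the clip pose from both views, then move.

Run:
```python
from h import *
from scipy.optimize import least_squares
T=load('top0');S=load('scene0')
f=lambda x,y,u0,v0:np.array([(x+.5)/6-.5+u0,(y+.5)/6-.5+v0])
t=lambda x,y:(T,f(x,y,317,190));s=lambda x,y:(S,f(x-360,y,325,180))
def W(q,p): c,sn=np.cos(q[2]),np.sin(q[2]);return np.array([q[0]+(c*p[0]-sn*p[1])/1e3,q[1]+(sn*p[0]+c*p[1])/1e3,p[2]/1e3])
M=[((-55,-20,50),s(612,145)),((-77,-22,50),s(648,172)),((-77,-22,10),s(643,225)),((-55,-20,10),s(608,195)),
((-77,27,10),s(560,260)),((-32,0,16),s(563,176)),
((-32,0,16),t(182,187)),((-77,-27,50),t(222,291)),((-55,-25,50),t(222,242)),((-77,27,10),t(108,257)),((-77,22,50),t(122,263))]
for sel in(M,M[:6],M[6:]):
    r=least_squares(lambda q:np.concatenate([proj(c,W(q,p))-m for p,(c,m) in sel]),[.59,-.17,-.2],loss='soft_l1')
    q=r.x;print(q.round(4),[tuple((proj(c,W(q,p))-m).round(1)) for p,(c,m) in sel],'grip',W(q,(-66,0,32)).round(4))
```

```text
[ 0.598  -0.177  -0.2845] [(np.float64(1.2), np.float64(-1.2)), (np.float64(-0.1), np.float64(-1.6)), (np.float64(-0.2), np.float64(-0.9)), (np.float64(1.0), np.float64(-0.1)), (np.float64(0.1), np.float64(-0.9)), (np.float64(-1.0), np.float64(-0.6)), (np.float64(-0.4), np.float64(-1.2)), (np.float64(-0.5), np.float64(0.7)), (np.float64(0.9), np.float64(0.7)), (np.float64(-2.0), np.float64(0.2)), (np.float64(-1.7), np.float64(0.5))] grip [ 0.5346 -0.1585  0.032 ]
[ 0.5958 -0.1742 -0.2921] [(np.float64(1.1), np.float64(-0.3)), (np.float64(-0.2), np.float64(-0.6)), (np.float64(-0.4), np.float64(0.0)), (np.float64(0.9), np.float64(0.8)), (np.float64(-0.1), np.float64(-0.1)), (np.float64(-1.1), np.float64(0.3))] grip [ 0.5326 -0.1552  0.032 ]
[ 0.5992 -0.178  -0.2655] [(np.float64(0.1), np.float64(-1.6)), (np.float64(0.4), np.float64(0.2)), (np.float64(1.7), np.float64(0.2)), (np.float64(-1.2), np.float64(0.1)), (np.float64(-0.8), np.float64(0.3))] grip [ 0.5355 -0.1607  0.032 ]
```

Call:
jog_arm --motion '[[[0, 0, -1.5, 7], [0, 0, -3, 14], [0, 0, -3, 21], [0, 0, -3, 28], [0, 0, -3, 35]]]' --jaw -1 --newtons 40

```text
t: 0.52
tcp_pos: [0.2729, -0.5622, 0.2612]
ee_rot: [3.142, 0.0, -1.736]
wrist_force: [0.3, 0.3, -0.3]
width: 0.0857
```

Call:
jog_arm --motion '[[[-3.6, -1.6, 0, 3], [-7.2, -3.2, 0, 6], [-10.8, -4.8, 0, 6], [-14.4, -6.4, 0, 6], [-18, -8, 0, 6]]]'

```text
t: 0.93
tcp_pos: [0.3809, -0.3956, 0.2611]
ee_rot: [3.141, 0.0, -1.835]
wrist_force: [0.8, -1.3, 0.8]
width: 0.0858
```

Call:
jog_arm --motion '[[[-3.7, -1.2, 0, 0], [-7.4, -2.4, 0, 0], [-11.1, -3.6, 0, 0], [-14.8, -4.8, 0.5, 0], [-18.5, -6, 1, 0]]]'

```text
t: 1.35
tcp_pos: [0.4873, -0.2325, 0.2513]
ee_rot: [-3.141, -0.0, -1.835]
wrist_force: [1.1, -1.1, -0.5]
width: 0.0853
```

Call:
jog_arm --motion '[[[-3.5, -1.1, 2, 0], [-6.5, -2.1, 4.5, 0], [-8.5, -2.8, 7.5, 0], [-8.5, -2.8, 10, 0], [-8.5, -2.8, 11, 0]]]'

```text
t: 1.77
tcp_pos: [0.535, -0.1578, 0.138]
ee_rot: [3.137, 0.001, -1.832]
wrist_force: [0.9, -0.8, -0.7]
width: 0.0851
```

Run:
```python
from h import *
print(robot.get_state()['tcp_pos'])
t=cap('top','t1')['image'][:,:,::-1];s=cap('scene','s1')['image'][:,:,::-1]
def crop(im,u0,v0,w,h,f): return cv2.resize(im[v0:v0+h,u0:u0+w],None,fx=f,fy=f,interpolation=cv2.INTER_CUBIC)
cv2.imwrite('pics/c1.png',np.hstack([crop(s,300,120,100,120,4),crop(t,297,160,100,120,4)]))
```

```text
[ 0.53495318 -0.15779967  0.13800734]
```

View pics/c1.png

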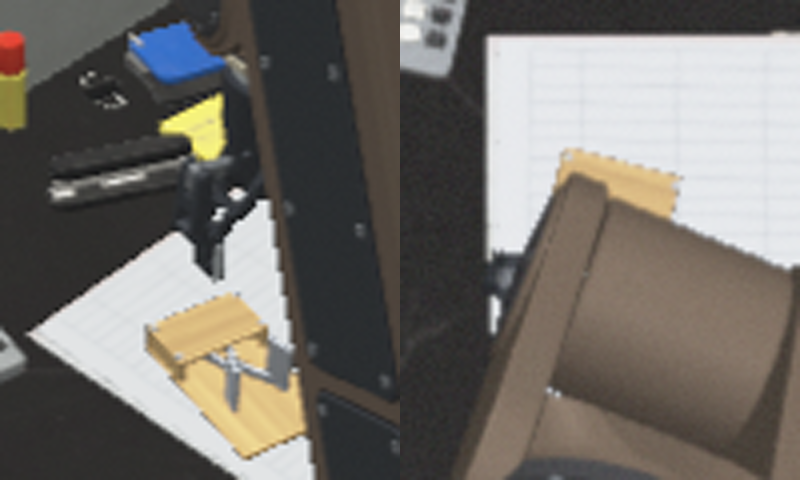

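The scene view shows the +y finger tip at about (217,278) in the crop, above the holder. In the top view the arm hides the gripper. I check the tip's projection as a scene-camera calibration.

Run:
```python
from h import *
S=load('s1');tcp=np.array([.535,-.1578,.138]);psi=-1.832+np.pi/2
ex=np.array([np.cos(psi),np.sin(psi),0]);ey=np.array([-ex[1],ex[0],0])
for y in(.0425,.057):
  for x in(-.011,.011):
    for dz in (.013,):
      p=proj(S,tcp+ex*x+ey*y+[0,0,dz]);print(y,x,dz,((p-[300,120]+.5)*4).round(0))
```

```text
0.0425 -0.011 0.013 [227. 278.]
0.0425 0.011 0.013 [209. 260.]
0.057 -0.011 0.013 [209. 285.]
0.057 0.011 0.013 [192. 267.]
```

Call:
jog_arm --motion '[[[0, 0, 3.5, 0], [0, 0, 7, 0], [0, 0, 10, 0], [0, 0, 12, 0], [0, 0, 12.5, 0]]]'

```text
t: 2.28
tcp_pos: [0.5351, -0.1603, 0.0149]
ee_rot: [3.139, 0.0, -1.836]
wrist_force: [-0.6, 0.2, 0.2]
width: 0.0855
```

Run:
```python
from h import *
print(robot.get_state()['tcp_pos'])
s=cap('scene','s2')['image'][:,:,::-1]
def crop(im,u0,v0,w,h,f): return cv2.resize(im[v0:v0+h,u0:u0+w],None,fx=f,fy=f,interpolation=cv2.INTER_CUBIC)
cv2.imwrite('pics/c2.png',crop(s,320,160,80,80,7))
```

```text
[ 0.53508902 -0.16031326  0.01486504]
```

View pics/c2.png

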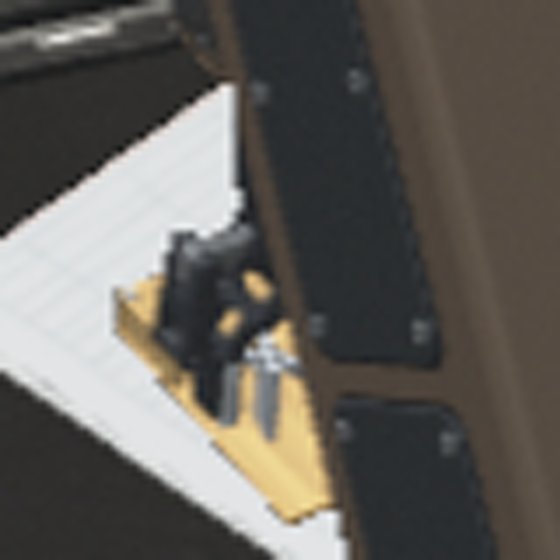

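The picture shows the +y finger's pad at about (230,390), just outside the ear at (268,400), with free space between them. I lower 5 mm and close partway for the pull.

Call:
jog_arm --motion '[[[0, 0, 0.4, 0], [0, 0, 0.4, 0], [0, 0, 0.4, 0], [0, 0, 0.4, 0], [0, 0, 0.4, 0]]]' --jaw 0.0 --newtons 25

```text
t: 2.75
tcp_pos: [0.5364, -0.1599, 0.0139]
ee_rot: [-3.139, -0.0, -1.835]
wrist_force: [-1.2, -0.1, 7.3]
width: 0.0429
```

Call:
jog_arm --motion '[[[0, 0, 0, 0], [0, 0, 0, 0], [0, 0, 0, 0]]]'

```text
t: 3.0
tcp_pos: [0.5364, -0.1599, 0.0139]
ee_rot: [-3.139, -0.0, -1.834]
wrist_force: [-2.4, -1.1, 6.6]
width: 0.0427
```

Call:
jog_arm --motion '[[[0, 0, -0.3, 0], [0, 0.5, -0.3, 0], [0, 1.5, -0.3, 0], [0, 2.5, -0.3, 0], [0, 3.5, -0.3, 0]]]'

```text
t: 3.42
tcp_pos: [0.5013, -0.1502, 0.0156]
ee_rot: [-3.141, -0.0, -1.834]
wrist_force: [0.0, -0.1, -0.8]
width: 0.0429
```

Call:
jog_arm --motion '[[[0, 1, 0, 0], [0, 2, 0, 0], [0, 3, 0, 0], [0, 3.5, 0, 0], [0, 3.5, 0, 0]]]'

```text
t: 3.83
tcp_pos: [0.4671, -0.1409, 0.0153]
ee_rot: [3.141, 0.0, -1.835]
wrist_force: [0.6, -0.7, -1.5]
width: 0.0429
```

Run:
```python
from h import *
print(robot.get_state()['tcp_pos'])
s=cap('scene','s3')['image'][:,:,::-1];t=cap('top','t3')['image'][:,:,::-1]
def crop(im,u0,v0,w,h,f): return cv2.resize(im[v0:v0+h,u0:u0+w],None,fx=f,fy=f,interpolation=cv2.INTER_CUBIC)
cv2.imwrite('pics/c3.png',np.hstack([crop(s,320,170,80,90,5),crop(t,310,180,80,90,5)]))
```

```text
[ 0.46705177 -0.14094192  0.01533826]
```

View pics/c3.png

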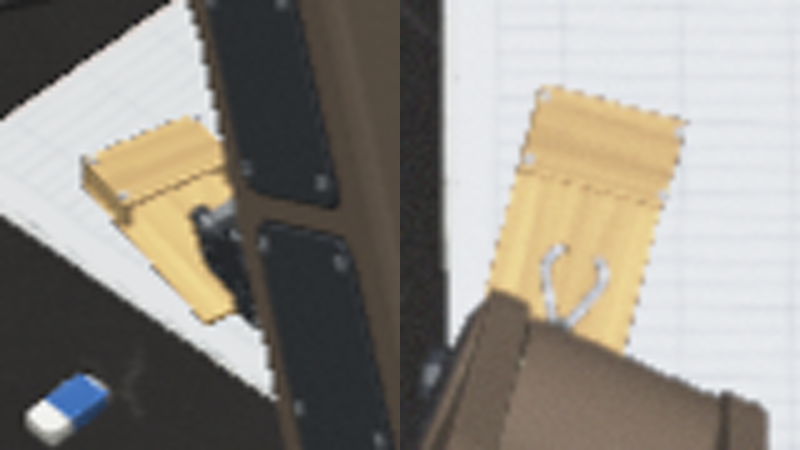

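The ring is clear of the cover: its tips are at (555,250) and (600,262) and the cover's front edge is at about y=185. Now the full squeeze.

Call:
jog_arm --motion '[[[0, 0, 0, 0], [0, 0, -0.2, 0], [0, 0, -0.2, 0], [0, 0, -0.2, 0], [0, 0, -0.2, 0]]]' --jaw 1 --newtons 40

```text
t: 4.35
tcp_pos: [0.4683, -0.1413, 0.0173]
ee_rot: [-3.141, -0.0, -1.835]
wrist_force: [0.4, 0.8, -1.1]
width: 0.0279
```

Call:
jog_arm --motion '[[[0, 0, 0, 0], [0, 0, -0.5, 0], [0, 0, -1.5, 0], [0, 0, -3, 0], [0, 0, -5, 0]]]'

```text
t: 4.77
tcp_pos: [0.4677, -0.1411, 0.0679]
ee_rot: [3.14, 0.0, -1.835]
wrist_force: [0.1, -0.3, -1.1]
width: 0.0278
```

Width 28 mm at the stop, so the ears are fully squeezed. Lift and carry over to the stand.

Call:
jog_arm --motion '[[[0, 0, -2, 0], [-0.5, 0, -4.5, 0], [-1.5, 0.2, -7, 0], [-3.5, 0.4, -9, 0], [-6.3, 0.7, -9.2, 0]]]'

```text
t: 5.18
tcp_pos: [0.4789, -0.0792, 0.1635]
ee_rot: [-3.136, -0.0, -1.837]
wrist_force: [1.6, -0.2, -0.6]
width: 0.0278
```

Call:
jog_arm --motion '[[[-3.5, 0.4, 0, 0], [-7, 0.8, 0, 0], [-10.5, 1.2, 0, 0], [-14, 1.6, 0, 0], [-17.5, 2, 0, 0]]]'

```text
t: 5.6
tcp_pos: [0.504, 0.0973, 0.1604]
ee_rot: [-3.141, 0.0, -1.835]
wrist_force: [1.0, -0.4, -1.0]
width: 0.0277
```

Call:
jog_arm --motion '[[[-3, 0.3, 0, -6.4], [-5.5, 0.6, 0, -12.8], [-7.7, 0.8, 0, -19.2], [-9, 1, 0, -25.6], [-9.5, 1, 0, -32]]]'

```text
t: 6.02
tcp_pos: [0.519, 0.1918, 0.1602]
ee_rot: [-3.141, 0.0, -1.269]
wrist_force: [-0.5, -0.9, -0.8]
width: 0.0277
```

Call:
jog_arm --motion '[[[0, 0, 0, 0], [0, 0, 0, 0]]]'

```text
t: 6.18
tcp_pos: [0.519, 0.1899, 0.1599]
ee_rot: [-3.141, -0.0, -1.279]
wrist_force: [0.2, 0.5, -0.7]
width: 0.0276
```

Run:
```python
from h import *
s=cap('scene','s4')['image'][:,:,::-1];t=cap('top','t4')['image'][:,:,::-1]
st=robot.get_state();print(st['tcp_pos'],st['ee_rot'],st['wrist_force'],st['width'])
def crop(im,u0,v0,w,h,f): return cv2.resize(im[v0:v0+h,u0:u0+w],None,fx=f,fy=f,interpolation=cv2.INTER_CUBIC)
cv2.imwrite('pics/c4.png',np.hstack([crop(s,225,205,66,90,6),crop(t,175,180,66,90,6)]))
```

```text
[0.51910949 0.1893518  0.15968337] [-3.14147782e+00 -1.41201530e-04 -1.27988796e+00] [-0.42879017  0.09559254 -0.53012265] 0.02755447296348701
```

View pics/c4.png

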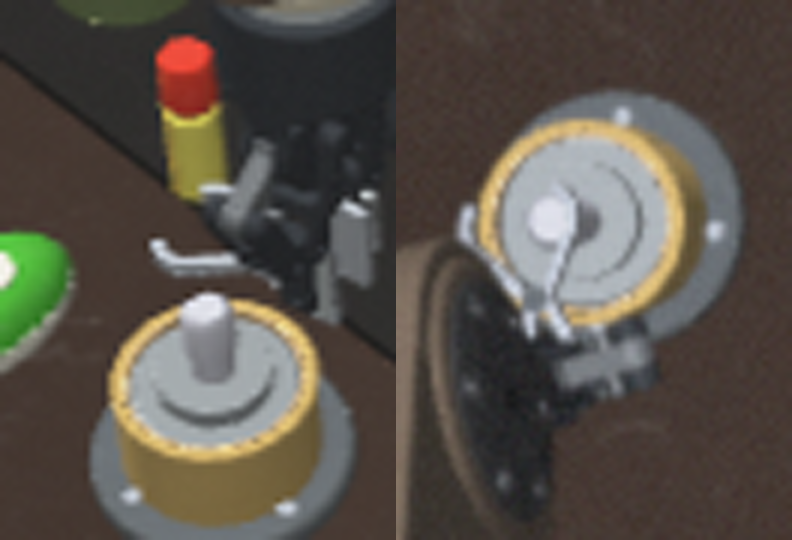

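Top panel: the spread ring's arms are widest at (475,240) and (577,225), the tips at (467,206) and (561,187), the pivot at (538,300), and the shaft top at (548,218). I work out the remaining offset from these.

Run:
```python
from h import *
T=load('t4');S=load('s4')
f=lambda x,y,u0,v0:np.array([(x+.5)/6-.5+u0,(y+.5)/6-.5+v0])
t=lambda x,y,z:px(T,*f(x-396,y,175,180),z)
tcp=np.array([.5191,.1894,.1597]);psi=-1.28+np.pi/2;ex=np.array([np.cos(psi),np.sin(psi),0]);ey=np.array([-ex[1],ex[0],0])
st=t(548,218,.106);print('shaft T',st,'S',px(S,*f(208,302,225,205),.106))
for n,a,z in[('wideL',(475,240),.155),('wideR',(577,225),.155),('tipL',(467,206),.155),('tipR',(561,187),.155),('piv',(538,300),.160)]:
    p=t(*a,z)-tcp;print(n,'clip-frame from TCP mm',(1e3*(p@ex)).round(1),(1e3*(p@ey)).round(1))
d=st-tcp;print('shaft from TCP',(1e3*(d@ex)).round(1),(1e3*(d@ey)).round(1))
for n,a in[('tipL',(158,245)),('tipR',(208,188)),('kinkL',(172,266))]:
    p=px(S,*f(*a,225,205),.155)-tcp;print('S',n,(1e3*(p@ex)).round(1),(1e3*(p@ey)).round(1))
d=px(S,*f(208,302,225,205),.106)-tcp;print('S shaft from TCP',(1e3*(d@ex)).round(1),(1e3*(d@ey)).round(1))
```

```text
shaft T [0.58341252 0.20820542 0.106     ] S [0.58202648 0.20954854 0.106     ]
wideL clip-frame from TCP mm 63.1 15.4
wideR clip-frame from TCP mm 56.6 -24.9
tipL clip-frame from TCP mm 76.9 14.5
tipR clip-frame from TCP mm 72.9 -23.2
piv clip-frame from TCP mm 32.6 -3.2
shaft from TCP 67.0 -0.4
S tipL 75.0 18.2
S tipR 73.5 -18.4
S kinkL 63.7 25.3
S shaft from TCP 66.1 1.3
```

Both cameras agree once their shared bias cancels: the ring sits about 3.5 mm towards clip −y and about 3 mm short along clip x. I correct that, come down to just above the shaft top and look again.

Call:
jog_arm --motion '[[[-0.2, -0.2, 0, 0], [-0.35, -0.3, 0.5, 0], [-0.35, -0.3, 1.7, 0], [-0.35, -0.3, 2.9, 0], [-0.35, -0.3, 3.3, 0]]]'

```text
t: 6.7
tcp_pos: [0.5206, 0.1937, 0.1247]
ee_rot: [3.14, 0.0, -1.277]
wrist_force: [-0.3, -0.0, -0.4]
width: 0.0282
```

Call:
jog_arm --motion '[[[0, 0, 0, 0], [0, 0, 0, 0]]]'

```text
t: 6.87
tcp_pos: [0.5212, 0.194, 0.1263]
ee_rot: [3.141, -0.0, -1.277]
wrist_force: [0.8, 0.4, -0.0]
width: 0.0278
```

Run:
```python
from h import *
s=cap('scene','s5')['image'][:,:,::-1];t=cap('top','t5')['image'][:,:,::-1]
st=robot.get_state();print(st['tcp_pos'],st['ee_rot'],st['wrist_force'],st['width'])
def crop(im,u0,v0,w,h,f): return cv2.resize(im[v0:v0+h,u0:u0+w],None,fx=f,fy=f,interpolation=cv2.INTER_CUBIC)
cv2.imwrite('pics/c5.png',np.hstack([crop(s,240,230,40,50,10),crop(t,180,195,40,50,10)]))
```

```text
[0.52140831 0.1940798  0.12677202] [-3.14087643e+00 -1.31936651e-04 -1.27646338e+00] [ 0.03351065  0.20130034 -1.10863158] 0.02759947188981699
```

View pics/c5.png

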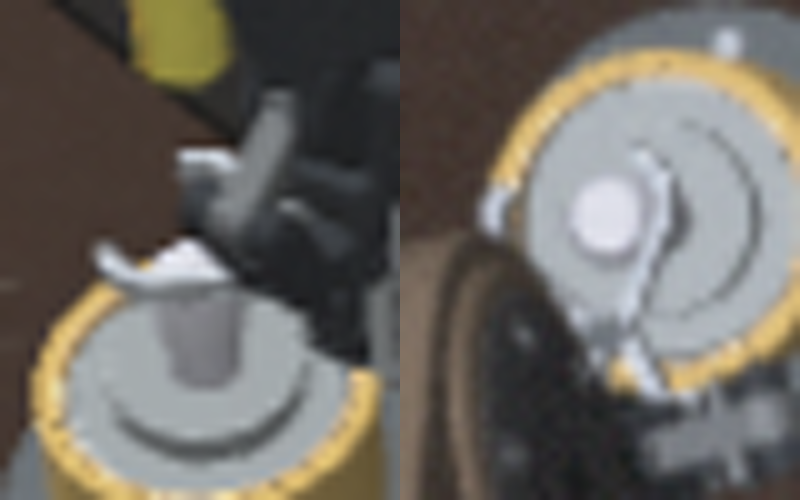

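Top panel: shaft top at (607,215), ring tips at (498,195) and (643,150), with the right arm passing the shaft with a gap. Scene panel: tips at (103,248) and (188,155). A numeric check, including the height.

Run:
```python
from h import *
from scipy.optimize import least_squares
T=load('t5');S=load('s5')
f=lambda x,y,u0,v0:np.array([(x+.5)/10-.5+u0,(y+.5)/10-.5+v0])
psi=-1.2765+np.pi/2;R=np.array([[np.cos(psi),np.sin(psi),0],[-np.sin(psi),np.cos(psi),0],[0,0,1]])
tri=lambda a,b:least_squares(lambda p:np.concatenate([proj(T,p)-a,proj(S,p)-b]),[.58,.2,.1])
sh=tri(f(207,215,180,195),[259.4,256.1])
for n,a,b in[('L',(98,193),(101,245)),('R',(243,150),(184,153))]:
    r=tri(f(*a,180,195),f(*b,240,230));print(n,(1e3*R@(r.x-sh.x)).round(1),r.fun.round(1))
print(sh.x,sh.fun.round(1))
```

```text
L [13.2 18.9 20.3] [-0.4 -0.5  0.6  0.1]
R [ 12.2 -18.1  18.6] [-0.3 -0.3  0.5  0.1]
[0.5829602  0.20904294 0.10019157] [ 0.   0.  -0.1 -0. ]
```

The ring is centred within about 1 mm and sits at the expected height. I lower it in two calls.

Call:
jog_arm --motion '[[[0, 0, 0.5, 0], [0, 0, 1, 0], [0, 0, 1.5, 0], [0, 0, 2, 0], [0, 0, 2.3, 0]]]'

```text
t: 7.38
tcp_pos: [0.5209, 0.194, 0.1024]
ee_rot: [3.141, -0.0, -1.276]
wrist_force: [-0.9, 0.1, -0.5]
width: 0.0276
```

Call:
jog_arm --motion '[[[0, 0, 0.6, 0], [0, 0, 1.2, 0], [0, 0, 1.8, 0], [0, 0, 2.2, 0], [0, 0, 2.3, 0]]]'

```text
t: 7.8
tcp_pos: [0.5208, 0.194, 0.0793]
ee_rot: [3.14, -0.0, -1.276]
wrist_force: [-1.2, -0.2, -1.7]
width: 0.0277
```

Call:
jog_arm --motion '[[[0, 0, 0, 0], [0, 0, 0, 0], [0, 0, 0, 0]]]'

```text
t: 8.05
tcp_pos: [0.5213, 0.1941, 0.0805]
ee_rot: [-3.141, -0.0, -1.276]
wrist_force: [0.4, -0.3, -0.2]
width: 0.0272
```

Run:
```python
from h import *
s=cap('scene','s6')['image'][:,:,::-1];t=cap('top','t6')['image'][:,:,::-1]
st=robot.get_state();print(st['t'],st['tcp_pos'],st['ee_rot'],st['wrist_force'],st['wrist_torque'],st['width'])
def crop(im,u0,v0,w,h,f): return cv2.resize(im[v0:v0+h,u0:u0+w],None,fx=f,fy=f,interpolation=cv2.INTER_CUBIC)
cv2.imwrite('pics/c6.png',np.hstack([crop(s,240,230,40,50,10),crop(t,180,195,40,50,10)]))
```

```text
8.15 [0.52125939 0.1941033  0.08055076] [-3.14106597e+00 -1.13656372e-04 -1.27609687e+00] [-0.49690505 -0.61134898 -0.81058051] [-0.02332223  0.03826308  0.01277809] 0.027705224787538653
```

View pics/c6.png

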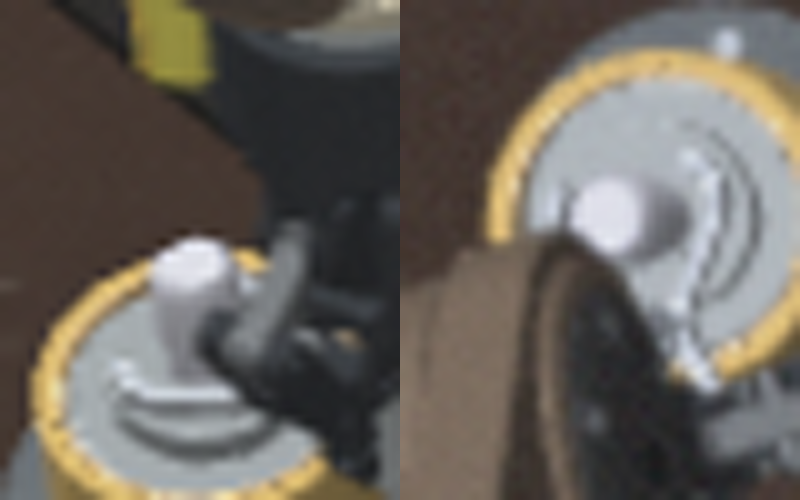

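The ring is round the spindle: left tip at (122,372) in the scene panel and (562,190) in the top panel, right tip at (690,152). The forces show no contact. One numeric height and centring check.

Run:
```python
from h import *
from scipy.optimize import least_squares
T=load('t6');S=load('s6')
f=lambda x,y,u0,v0:np.array([(x+.5)/10-.5+u0,(y+.5)/10-.5+v0])
psi=-1.276+np.pi/2;R=np.array([[np.cos(psi),np.sin(psi),0],[-np.sin(psi),np.cos(psi),0],[0,0,1]])
tri=lambda a,b:least_squares(lambda p:np.concatenate([proj(T,p)-a,proj(S,p)-b]),[.58,.2,.1]).x
sh=tri(f(207,215,180,195),[259.4,256.1])
L=tri(f(163,188,180,195),f(120,368,240,230));print('L',(1e3*R@(L-sh)).round(1))
print('R at L height',(1e3*R@(px(T,*f(289,150,180,195),L[2])-sh)).round(1))
```

```text
L [ 14.1  18.1 -29.7]
R at L height [ 12.4 -16.6 -29.7]
```

```bash
python3 -c "
from bench import robot
print(robot.sign_off())"
```

```text
the job is handed in; nothing more can be done
None
```

I pulled the clip out from under the cover with the ears only partly squeezed. Once it was clear, I squeezed it to the stop at 40 N (finger width 28 mm), carried it over the stand, re-centred it from the pictures and lowered it to the groove. It was handed in at about 8 s, still held there.

**Last checks:**
- **Contact:** wrist force was about 1 N with no sign of contact. The tool was level and the grip still at the stop.
- **Centring:** triangulating the ring tips against the shaft top put the ring within about 1 mm of the axis.
- **Height:** ring mid-height came out at about 72–74 mm against the 74 mm target. The camera gave 72 mm and the arm position gave 73.5–74 mm.
- **Camera disagreement:** the two cameras disagreed by about 4 mm in absolute position, so I relied on the clip's offset from the spindle instead.
- **Not fully seen:** at the end the arm hid the pivot and the ring's left arm in the top view, and the right tip in the scene view.
- **Other things on the desk:** the path kept clear of them, and the mouse, glue stick and eraser looked undisturbed where they appeared in the pictures. I did not compare their final positions with the start.

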